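# Roll a cracked rock core into the V-cradle and bring it to the end stop

## Robot

A 6-joint arm with a two-finger parallel gripper is mounted at the origin on the work surface. World frame = base frame: x ahead of the robot, y to its left, z up, the work surface at z = 0. Lengths are in m, angles in rad, forces in N, time in s.
With the tool pointing down it reaches from about 0.425 to 0.95 m from the base axis. Payload 3.5 kg.
Tool frame: the origin (TCP) lies midway between the tips of the shut fingers; the grasp point (between the pads) lies ctrl.grasp_offset behind it (ctrl.grasp_offset is the distance from the TCP to the grasp point, in m); x points along the fingers, y is the direction in which the jaws open and shut, and the axes are right-handed (so a half turn about x gives the same grasp; the last joint's range is limited). The gripper opens to 85 mm and grips with 20 to 120 N. Pads are 22 mm wide; open, the fingers measure 114 mm over their backs; the gripper's body (76 mm by 85 mm) begins 54 mm behind the grasp point. The pads swing forward as they close: fully open they stand 13 mm farther back than shut.
Start: joints at [0.965, 0.286, 1.577, -0, 1.279, -0.15], TCP at [0.297, 0.606, 0.231] pointing down, gripper open.
Joint ranges: [-2.77, 2.77], [-0.9, 2.22], [0.21, 2.48], [-1.53, 4.67], [0.24, 2.81], [-2.84, 2.84]. Speed limits (rad/s): [2.79, 2.79, 3.14, 3.14, 3.14, 3.14].

## Interface

Orientations are given as a unit quaternion [x, y, z, w].
In Python, from plant import readout, read_camera, sign_off, ctrl gives the robot as it stands.
- The arm moves only by the tool drive_tool, never from a script. Its argument "steps" is a list of rows, each a list of 5 numbers: the shift along the tool's x, y, z in cm, then the turn about the tool's x in degrees, then the opening, from 0 (shut) to 1 (fully open). A call has 1 to 10 rows; each row shifts and turns the commanded pose from where the row before left it, along the tool's axes as they then stand; what a row does not reach is not made up. A row lasts 1/10 s, in which the tool goes at most 50 mm and 8.59 degrees, less where a joint would pass 70% of its speed; a pose out of reach is approached as far as the arm can. A call is refused whole if a number of a shift passes 5 or a number of a turn 8.59, either way. A call with a gripper value outside its range is refused whole. The fingers move at their own pace and stop on an object; "force" is the grip in N (left out, the last holds). Time passes only in rows, so rows that do not move let the fingers close. It gives the time, the measured TCP pose, the force and the opening at its end, in the units of the state.
- readout.get_state(): the state, without advancing time (a new reading comes with each control period).
- read_camera(name): name is "scene" or "top"; returns a dict with "frame" (420x560x3 uint8, red, green, blue), "vertical_fov" (degrees; the focal length in pixels is half the picture's height over the tangent of half this angle, whatever the lens; pixels are square), "cx", "cy" (the principal point, pixels), "eye" and "orientation" of the camera in the world. Camera axes: x right, y up, looking along -z (the intrinsics and any distortion apply to the point x, -y, -z); pixel columns grow to the right and rows downward; lengths in m; the calibration is good to about 2 mm. A picture is of the moment at which its call begins. There is no depth.
- sign_off(): hands the job in, once; it reports no verdict.
The state is a dict: "time": time; "qpos": joint angles; "dq": joint speeds; "joint_efforts": joint torques, N m; "eef_pos": TCP position; "tcp_rot": TCP orientation; "contact_force": force on the tool from outside, world axes, zero at the start; "wrist_torque": the same for the moment, N m; "opening": opening from 0.0 (shut) to 1.0 (fully open).
Only numpy, scipy, OpenCV 4.12 (cv2) and the standard library are available. Lean on these libraries where they do the work, as an engineer would, in place of code of your own. Each camera call takes 0.05 s, during which the arm holds its last target. There are 200 camera calls.

## Task

The long drill core lying on the bench is cracked and must not be picked up: roll it along the bench by its side, up the low ramp of the V-cradle and into the V. Then push it gently endways along the V until its end rests against the end stop, and leave everything else on the bench where it is.

Things in the scene. Friction and masses are not known exactly. Their poses are not given: they have to be found in the camera images.
- core: the long drill core: solid grey stone cylinder, 48 mm diameter, 150 mm long, about 0.7 kg (20 percent more or less), lying loose on its side. Origin on its axis at mid-length, 24 mm above the bench at the start; y is the cylinder axis; z points up at the start and turns as it rolls. Pushed at 10 cm/s and let go it rolls on about 2 cm. Smooth; slides easily along the V. Cracked
- cradle: aluminium V-cradle bolted to the bench beyond the core, 190 mm long along y, the V's direction. Origin on the bench under the bottom of the V at mid-length, x away from the robot across the V, z up. From the bottom of the V the front flank rises at 30 degrees to a low lip at x = -22 mm; the back flank rises at 45 degrees to the back jaw, 30 mm high, x = 30 to 46 mm. The -y end is open
- ramp_toe (a point): middle of the foot of the cradle's roll-on ramp, on the bench at x = -74 mm in the cradle's frame; the ramp rises from here towards +x at 14 degrees, over the cradle's whole length, to the low front lip, 12.5 mm high, at x = -24 to -22 mm; the core is rolled up it from the -x side and drops into the V by itself once past the lip
- seat (a point): where the core's middle (its origin) lies when the core is home: resting on both flanks of the V with one end against the end stop. It is at x = -3.9, y = 20, z = 30.0 mm in the cradle's frame; its axes are the cradle's
- stop_face (a point): point on the inner face of the end stop, an upright steel plate 10 mm thick and 46 mm high across the +y end of the cradle (x = -28 to 46 mm); straight ahead of a seated core's axis, at x = -3.9, y = 95, z = 30.0 mm in the cradle's frame
- core_end_a (a point): centre of the core's flat end face on its +y side
- core_end_b (a point): centre of the core's flat end face on its -y side
- core_stub: short piece of the same core standing upright on its flat end, 48 mm diameter, 62 mm high; bystander, origin at the centre of its underside
- jar: small amber glass jar with a white cap, 54 mm diameter, 75 mm high; bystander, origin at the centre of its underside
- loupe: plain metal hand loupe standing on its wide end, 38 mm diameter, 32 mm high; bystander, behind the cradle, origin at the centre of its underside
- slide_box: wooden slide box, 85 x 75 x 32 mm; bystander, origin at the centre of its underside
- brush: small brush lying flat, 170 mm long, wooden handle; bystander, near the cradle's -y side
- reagent: white plastic bottle with a black cap, 60 mm diameter, 130 mm high; bystander, origin at the centre of its underside
- dish: clear open dish, 90 mm diameter, 14 mm high; bystander, origin at the centre of its underside
Mind the look-alikes: they are no part of the job. There is more than one size of the cradle; the one meant has the size given above. Leave any orange look-alike of the core alone.

How it is judged:
By the outcome, as a careful person would: the job done as asked, in the order asked, and still so for the second after the job is handed in, with the robot touching nothing.
It also fails if it takes over 51 s, if anything falls off the work surface, if the arm or the gripper's body presses on something with over 40 N, if the wrist force passes 120 N, or if a joint passes its speed limit or range.

## Working session

There is one attempt and no reset: what is moved stays moved. The work goes in short steps, Python scripts to look and compute and a tool call to move; the robot and the scene stay as the last step left them, time stands still between calls to the robot, and variables do not carry over. Pictures are saved under pics/ and viewed, about 8 in all and at most 12, crops included, and the job is handed in when it is done.

Besides the shell and the picture viewer there is one more tool, called after "Call:" as a command line: name --pt "numbers of a row" for each row, then --argument value for the rest. drive_tool: Moves the arm, as the interface text tells. Its arguments: {"type":"object","properties":{"steps":{"type":"array","items":{"type":"array","items":{"type":"number"}}},"force":{"type":"number"}},"required":["steps"]}

```bash
mkdir -p pics; ls
cat > h.py <<'E'
import numpy as np, cv2
from scipy.spatial.transform import Rotation as R
from plant import readout, read_camera, sign_off, ctrl
def shot(n,fn):
    c=read_camera(n); cv2.imwrite('pics/'+fn,c['frame'][:,:,::-1]); np.save('pics/'+fn[:-4]+'.npy',c,allow_pickle=True); return c
def load(fn): return np.load('pics/'+fn+'.npy',allow_pickle=True).item()
def f(c): return c['frame'].shape[0]/2/np.tan(np.radians(c['vertical_fov'])/2)
def ray(c,u,v):
    k=np.array([[f(c),0,c['cx']],[0,f(c),c['cy']],[0,0,1.]])
    d=c.get('distortion',None)
    p=cv2.undistortPoints(np.array([[[u,v]]],float),k,None if d is None else np.array(d,float))[0,0]
    return R.from_quat(c['orientation']).apply([p[0],-p[1],-1])
def onz(c,u,v,z):
    d=ray(c,u,v); e=np.array(c['eye']); return e+d*(z-e[2])/d[2]
def proj(c,P):
    q=R.from_quat(c['orientation']).inv().apply(np.atleast_2d(P)-np.array(c['eye'])); q=q*[1,-1,-1]
    k=np.array([[f(c),0,c['cx']],[0,f(c),c['cy']],[0,0,1.]]); d=c.get('distortion',None)
    return cv2.projectPoints(q,np.zeros(3),np.zeros(3),k,None if d is None else np.array(d,float))[0][:,0]
E
python3 - <<'E'
from h import *
a=shot('top','top0.png'); b=shot('scene','scene0.png')
for c in (a,b): print({k:v for k,v in c.items() if k!='frame'}, f(c))
print(readout.get_state(), ctrl.grasp_offset)
E
```

```text
pics
{'vertical_fov': 47.67032820879612, 'cx': 276.6047324977345, 'cy': 213.76799490876846, 'eye': array([ 0.39444926, -0.03962462,  1.37232583]), 'orientation': array([-0.04137436,  0.05002432,  0.71169171, -0.69948598])} 475.34340884090165
{'vertical_fov': 48.23017259190621, 'cx': 282.200508263862, 'cy': 209.42137784271378, 'eye': array([ 1.67989076, -0.18433737,  0.83547883]), 'orientation': array([0.34351775, 0.30935032, 0.58758416, 0.66411052])} 469.12944351610946
{'time': 0.1, 'qpos': array([ 9.64999483e-01,  2.87085464e-01,  1.57804629e+00,  1.80705564e-05,
        1.27860126e+00, -1.50001976e-01]), 'dq': array([-0.00057573, -0.00227716, -0.00295973, -0.00049521, -0.00119441,
        0.00104072]), 'joint_efforts': array([ 1.70567277e-03, -4.07296264e+01, -2.93700796e+01, -7.32371927e-05,
        3.41201237e-03,  1.28917617e-05]), 'eef_pos': array([0.29674436, 0.60560613, 0.23007141]), 'tcp_rot': array([ 0.15905714,  0.68910762, -0.1604593 ,  0.68853782]), 'contact_force': array([-0.04152756,  0.10955291, -0.92283847]), 'wrist_torque': array([-0.03482807,  0.01023092, -0.0373555 ]), 'opening': 1.0039487912976197} 0.0187
```

View pics/top0.png

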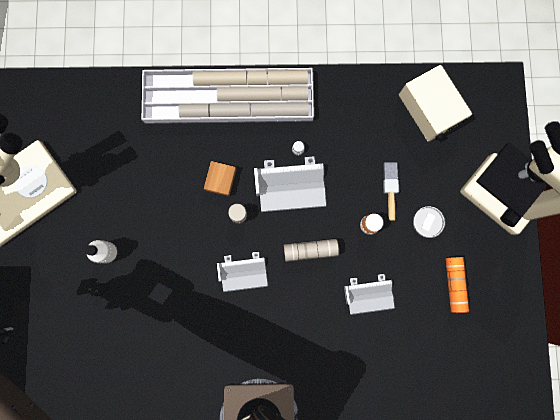

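View pics/scene0.png

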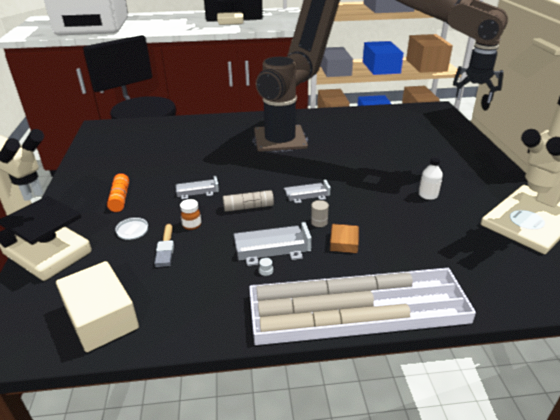

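Three cradles are in the top view: large (290,185), small (243,272) and small (370,295). Only the large one could be 190 mm long. The grey core is at (312,249). The orange look-alike is at (457,285). I'll confirm with one enlarged crop and measure sizes.

Run:
```python
from h import *
a=load('top0'); b=load('scene0')
cv2.imwrite('pics/crop0.png',cv2.resize(a['frame'][140:280,225:400,::-1],None,fx=4.5,fy=4.28,interpolation=cv2.INTER_CUBIC))
g=a['frame'].astype(int)
hsv=cv2.cvtColor(a['frame'],cv2.COLOR_RGB2HSV)
m=(hsv[...,2]>70).astype(np.uint8)
n,l,s,ce=cv2.connectedComponentsWithStats(m)
for i in range(1,n):
    if 100<s[i,4]<6000:
        pts=np.argwhere(l==i)[:,::-1].astype(np.float32)
        bx=cv2.minAreaRect(pts); q=cv2.boxPoints(bx)
        z=0.024
        W=np.array([onz(a,*p,z)[:2] for p in q]); C=onz(a,*ce[i],z)[:2]
        e=W[1]-W[0]; f2=W[2]-W[1]
        print(np.round(ce[i]),s[i,4],'C',C.round(3),'sides',np.linalg.norm(e).round(3),np.linalg.norm(f2).round(3),'ang',np.degrees([np.arctan2(e[1],e[0]),np.arctan2(f2[1],f2[0])]).round(1))
```

```text
[434. 102.] 3190 C [ 0.895 -0.53 ] sides 0.165 0.186 ang [ -58.3 -152.1]
[ 29. 188.] 4810 C [0.655 0.649] sides 0.265 0.241 ang [ -53.2 -144.2]
[298. 148.] 145 C [ 0.763 -0.123] sides 0.04 0.035 ang [ -45.3 -136.9]
[290. 186.] 3129 C [ 0.651 -0.099] sides 0.203 0.151 ang [ -85.8 -176.9]
[219. 178.] 804 C [0.676 0.105] sides 0.088 0.078 ang [ -13.8 -105.2]
[391. 186.] 652 C [ 0.645 -0.389] sides 0.044 0.17 ang [-90.9 177.1]
[237. 213.] 288 C [0.574 0.055] sides 0.052 0.055 ang [-90.9 179.4]
[429. 222.] 808 C [ 0.54  -0.493] sides 0.09 0.09 ang [-90.9 176.4]
[371. 223.] 388 C [ 0.537 -0.328] sides 0.068 0.056 ang [ -46.5 -137. ]
[311. 250.] 928 C [ 0.465 -0.153] sides 0.155 0.049 ang [ -84.8 -175.8]
[103. 252.] 508 C [0.471 0.434] sides 0.065 0.084 ang [  -7.6 -100.4]
[242. 273.] 1496 C [0.403 0.042] sides 0.137 0.101 ang [ -83.9 -173.7]
[457. 285.] 1026 C [ 0.36  -0.562] sides 0.053 0.157 ang [ -85.1 -177.9]
[369. 296.] 1479 C [ 0.334 -0.313] sides 0.136 0.1 ang [ -83.3 -174.8]
[555. 377.] 659 C [ 0.104 -0.816] sides 0.031 0.202 ang [-91.1 174.6]
[258. 398.] 1875 C [0.066 0.003] sides 0.107 0.213 ang [ -0.1 -91.2]
```

View pics/crop0.png

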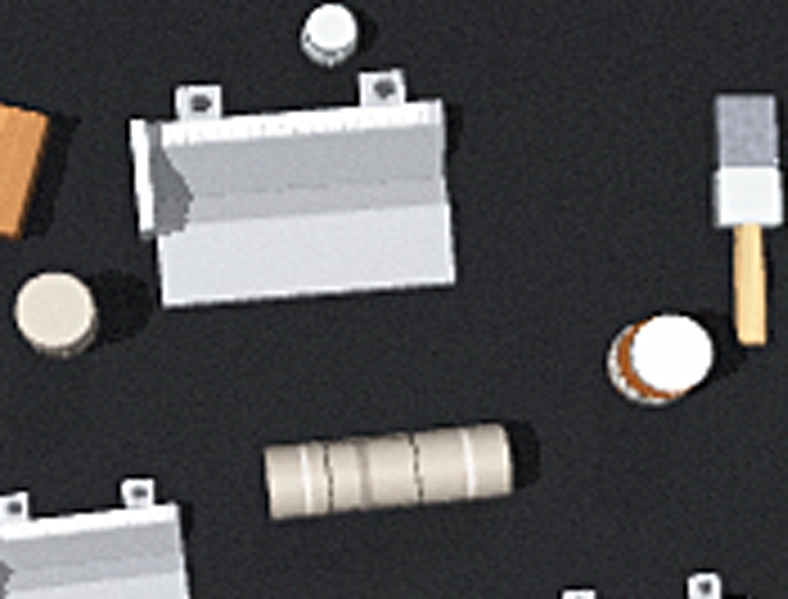

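The crop shows the large cradle with its stop on the left (+y) end and its toe edge running from crop (163,305) to (455,284). The core's ends are at crop (268,484) and (509,458). The measured sizes agree: about 190 mm for the large cradle, with the other two near 125 mm.

Run:
```python
from h import *
a=load('top0'); b=load('scene0')
cp=lambda u,v:(225+(u+.5)/4.5-.5,140+(v+.5)/4.28-.5)
tl=onz(a,*cp(163,305),0); tr=onz(a,*cp(455,284),0)
print('toe',tl,tr,np.linalg.norm(tl-tr))
ey=(tl-tr)/np.linalg.norm(tl-tr); yaw=np.degrees(np.arctan2(-ey[0],ey[1])); print('yaw',yaw)
el=onz(a,*cp(268.5,484.5),.024); er=onz(a,*cp(509,458.5),.024)
print('core',el,er,np.linalg.norm(el-er),(el+er)/2); e=el-er; print('yaw core',np.degrees(np.arctan2(-e[0],e[1])))
ex=np.array([ey[1],-ey[0],0]); mid=(tl+tr)/2; O=mid+.074*ex
print('origin',O,'seat',O-.0039*ex+.02*ey,'stop',O-.0039*ex+.095*ey)
c=(el+er)/2; print('core in cradle',(c-O)@ex,(c-O)@ey)
# project cradle model points for check: back jaw corners, stop plate top
M=lambda x,y,z:O+x*ex+y*ey+np.array([0,0,z])
P=np.array([M(-.074,.095,0),M(-.074,-.095,0),M(.046,-.095,.03),M(.046,.095,.03),M(-.028,.095,.046),M(.046,.095,.046),M(-.028,.105,.046),M(.046,.105,.046),el,er])
pa,pb=proj(a,P),proj(b,P); print(pa.round(1).tolist()); print(pb.round(1).tolist())
w=b['frame'][170:270,170:350,::-1].copy(); w=cv2.resize(w,None,fx=4,fy=4,interpolation=cv2.INTER_CUBIC)
w2=cv2.resize(a['frame'][140:280,225:400,::-1],None,fx=4,fy=4,interpolation=cv2.INTER_CUBIC)
for p in pb: cv2.circle(w,tuple(int(t) for t in ((p-[170,170]+.5)*4)),3,(0,0,255),1)
for p in pa: cv2.circle(w2,tuple(int(t) for t in ((p-[225,140]+.5)*4)),3,(0,0,255),1)
w2=cv2.resize(w2,(400,320)); cv2.imwrite('pics/chk.png',w)
```

```text
toe [ 0.58205746 -0.01228011  0.        ] [ 0.59339401 -0.20194616  0.        ] 0.19000454990468518
yaw 3.4205619677687134
core [ 0.45787094 -0.07745141  0.024     ] [ 0.47242147 -0.22954386  0.024     ] 0.15278687542772482 [ 0.4651462  -0.15349764  0.024     ]
yaw core 5.464796594098524
origin [ 0.6615939  -0.10269796  0.        ] seat [ 0.65650756 -0.08296628  0.        ] stop [ 0.65203271 -0.00809989  0.        ]
core in cradle -0.19912866794572767 -0.038988203174898976
[[260.8, 210.9], [325.7, 206.0], [323.1, 163.5], [257.6, 168.3], [259.3, 192.6], [257.4, 167.1], [255.8, 192.9], [253.9, 167.3], [284.3, 252.8], [337.7, 246.7]]
[[298.1, 225.9], [234.0, 233.3], [237.6, 251.6], [307.3, 243.2], [301.7, 222.5], [307.5, 238.6], [305.1, 222.1], [311.1, 238.1], [271.9, 197.7], [223.2, 203.8]]
```

View pics/chk.png

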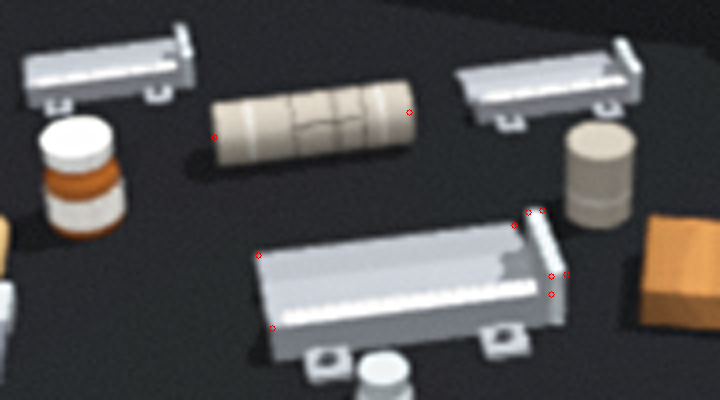

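The projected cradle points land on the cradle's toe and stop corners in the second view to within about 1 px, and the core's end points match too, so the calibration holds.

```bash
cat >> h.py <<'E'
O=np.array([.6616,-.1027,0]); yc=np.radians(3.42)
ex=np.array([np.cos(yc),np.sin(yc),0]); ey=np.array([-np.sin(yc),np.cos(yc),0])
def M(x,y,z): return O+x*ex+y*ey+np.array([0,0,z])
def st():
    s=readout.get_state(); m=R.from_quat(s['tcp_rot']).as_matrix()
    p=s['eef_pos']; d=p-O
    print('t %.1f'%s['time'],'tcp',p.round(4),'cradle',(d@ex).round(4),(d@ey).round(4),'tool y yaw %.1f'%np.degrees(np.arctan2(m[1,1],m[0,1])),'F',s['contact_force'].round(1),'op %.2f'%s['opening'],'tilt',m[:,0].round(3))
    return s,m
def to(P):
    s,m=st(); print('shift tool cm',(m.T@(np.array(P)-s['eef_pos'])*100).round(2))
E
python3 - <<'E'
from h import *
s,m=st(); print(m.round(3)); to([.48,.2,.2])
E
```

```text
t 0.1 tcp [0.2967 0.6056 0.2301] cradle -0.322 0.7288 tool y yaw 63.9 F [-0.   0.1 -0.9] op 1.00 tilt [-0.001 -0.002 -1.   ]
[[-0.001  0.44   0.898]
 [-0.002  0.898 -0.44 ]
 [-1.    -0.002 -0.   ]]
t 0.1 tcp [0.2967 0.6056 0.2301] cradle -0.322 0.7288 tool y yaw 63.9 F [-0.   0.1 -0.9] op 1.00 tilt [-0.001 -0.002 -1.   ]
shift tool cm [  3.06 -28.35  34.31]
```

Call:
drive_tool --pt "0 -4 2 -7.9 1" --pt "0 -4 2 -7.9 1" --pt "0 -4 2 -7.9 1" --pt "0 -4 2 -7.9 1" --pt "0 -4 1 0 1" --pt "0 -4 1 0 1" --pt "0 -4 1 0 1" --pt "0 -4 1 0 1" --pt "0 -4 1 0 1" --pt "0 0 0 0 1"

```text
time: 1.1
eef_pos: [0.4047, 0.2355, 0.2309]
tcp_rot: [-0.032, 0.706, 0.031, 0.706]
contact_force: [-0.8, 0.2, 0.7]
opening: 1.0
```

Run:
```python
from h import *
to([.418,-.157,.15])
```

```text
t 1.1 tcp [0.4047 0.2355 0.2309] cradle -0.2363 0.3529 tool y yaw 95.2 F [-0.8  0.2  0.7] op 1.00 tilt [-0.    -0.001 -1.   ]
shift tool cm [  8.15 -39.2   -2.2 ]
```

Call:
drive_tool --pt "0 -4 1 0 1" --pt "0 -4 1 0 1" --pt "0 -4 0 0 1" --pt "0 -4 0 0 1" --pt "0 -4 0 0 1" --pt "1 -4 0 0 1" --pt "2 -4 0 0 1" --pt "2 -4 -1 0 1" --pt "2 -4 -1.5 0 1" --pt "1 -3.2 -1.7 0 1"

```text
time: 2.1
eef_pos: [0.418, -0.154, 0.1492]
tcp_rot: [-0.033, 0.707, 0.034, 0.705]
contact_force: [0.8, 0.3, -0.9]
opening: 0.998
```

Run:
```python
from h import *
# core-frame helper
c=np.array([.4651,-.1535,0]); y=np.radians(5.46); cx=np.array([np.cos(y),np.sin(y),0])
to(c-.043*cx+[0,0,.003])
```

```text
t 2.1 tcp [ 0.418  -0.154   0.1492] cradle -0.2463 -0.0366 tool y yaw 95.5 F [ 0.8  0.3 -0.9] op 1.00 tilt [-0.002  0.002 -1.   ]
shift tool cm [14.62 -0.43  0.43]
```

Call:
drive_tool --pt "3 -0.4 0 0 1" --pt "3 0 0 0 1" --pt "3 0 0 0 1" --pt "2.5 0 0 0 1" --pt "1.5 0 0 0 1" --pt "1 0 0 0 1" --pt "0.7 0 0 0 1" --pt "0 0 0 0 1"

```text
time: 2.9
eef_pos: [0.4194, -0.1568, 0.0038]
tcp_rot: [-0.034, 0.707, 0.034, 0.706]
contact_force: [0.5, 0.7, -0.7]
opening: 0.999
```

Run:
```python
from h import *
st(); c=shot('scene','s1.png')
cv2.imwrite('pics/s1c.png',cv2.resize(c['frame'][120:270,170:350,::-1],None,fx=4,fy=4,interpolation=cv2.INTER_CUBIC))
```

```text
t 2.9 tcp [ 0.4194 -0.1568  0.0038] cradle -0.245 -0.0395 tool y yaw 95.5 F [ 0.5  0.7 -0.7] op 1.00 tilt [-0.001  0.001 -1.   ]
```

View pics/s1c.png

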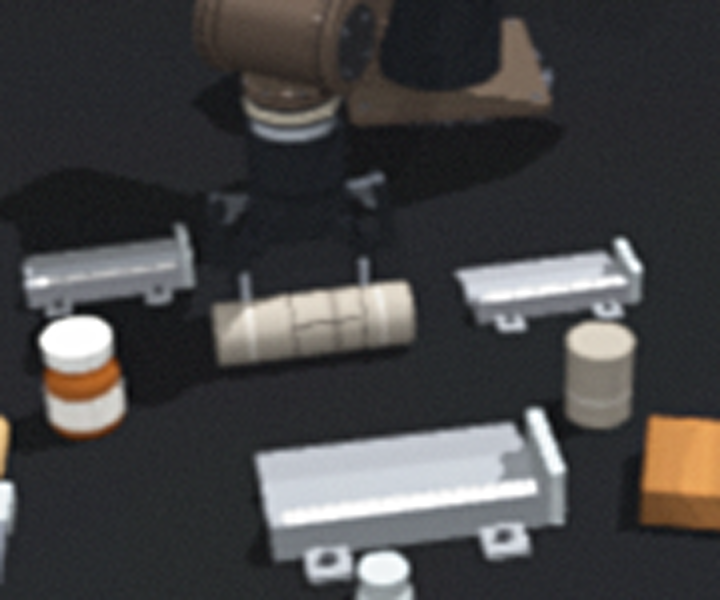

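The crop shows both open fingers just behind the core, at crop (245,285) and (362,275), with clearance. Next is a gentle roll, turning slowly to the cradle's heading.

Call:
drive_tool --pt "0 0.2 0.4 0 1" --pt "0 0 0.3 0 1" --pt "0 0 0.3 0 1" --pt "0 0 0.3 0 1" --pt "0 0 0.3 0 1" --pt "0 0 0.3 0.2 1" --pt "0 0 0.3 0.2 1" --pt "0 0 0.3 0.2 1" --pt "0 0 0.3 0.2 1" --pt "0 0 0.3 0.2 1"

```text
time: 3.95
eef_pos: [0.4505, -0.1523, 0.0043]
tcp_rot: [-0.028, 0.707, 0.028, 0.707]
contact_force: [-0.1, -0.5, -0.6]
opening: 0.998
```

Call:
drive_tool --pt "0 0 0.4 0.2 1" --pt "0 0 0.4 0.2 1" --pt "0 0 0.4 0.2 1" --pt "0 0 0.4 0.2 1" --pt "0 0 0.4 0.2 1" --pt "0 0 0.4 0 1" --pt "0 0 0.4 0 1" --pt "0 0 0.4 0 1" --pt "0 0 0.4 0 1" --pt "0 0 0.4 0 1"

```text
time: 4.95
eef_pos: [0.4905, -0.1497, 0.0043]
tcp_rot: [-0.022, 0.707, 0.021, 0.707]
contact_force: [0.2, -0.4, -0.2]
opening: 0.995
```

```bash
cat >> h.py <<'E'
def core(c,z=.024):
    # beige core in top view near the cradle; masks by colour (warm grey) 
    hsv=cv2.cvtColor(c['frame'],cv2.COLOR_RGB2HSV)
    m=((hsv[...,0]>5)&(hsv[...,0]<32)&(hsv[...,1]>22)&(hsv[...,1]<110)&(hsv[...,2]>80)).astype(np.uint8)
    m[:140]=0; m[280:]=0; m[:,:250]=0; m[:,355:]=0
    m=cv2.morphologyEx(m,cv2.MORPH_CLOSE,np.ones((5,5)))
    n,l,s,ce=cv2.connectedComponentsWithStats(m); i=1+np.argmax(s[1:,4])
    pts=np.argwhere(l==i)[:,::-1].astype(np.float32); bx=cv2.minAreaRect(pts); q=cv2.boxPoints(bx)
    W=np.array([onz(c,*p,z) for p in q]); C=W.mean(0); e=W[1]-W[0]; g=W[2]-W[1]
    if np.linalg.norm(g)>np.linalg.norm(e): e,g=g,e
    if e[1]<0:e=-e
    print('core px',ce[i].round(1),'area',s[i,4],'L %.3f D %.3f'%(np.linalg.norm(e),np.linalg.norm(g)),'cradle xy',((C-O)@ex).round(4),((C-O)@ey).round(4),'yaw-cradle %.1f'%(np.degrees(np.arctan2(-e[0],e[1]))-3.42))
E
python3 - <<'E'
from h import *
core(load('top0')); st(); core(shot('top','t1.png'))
E
```

```text
core px [310.9 249.6] area 909 L 0.155 D 0.048 cradle xy -0.1986 -0.0391 yaw-cradle 1.7
t 5.0 tcp [ 0.4905 -0.1497  0.0043] cradle -0.1736 -0.0367 tool y yaw 93.5 F [ 0.2 -0.4 -0.2] op 1.00 tilt [ 0. -0. -1.]
core px [308.5 245.4] area 2617 L 0.206 D 0.183 cradle xy -0.1915 -0.036 yaw-cradle 77.4
```

```bash
cat >> h.py <<'E'
def mont(fn,tag):
    a=shot('top',tag+'t.png'); b=shot('scene',tag+'s.png')
    A=cv2.resize(a['frame'][140:280,225:400,::-1],None,fx=4,fy=4,interpolation=cv2.INTER_CUBIC)[:, :400]
    B=cv2.resize(b['frame'][150:290,215:315,::-1],None,fx=4,fy=4,interpolation=cv2.INTER_CUBIC)
    cv2.imwrite('pics/'+fn,np.hstack([A,B])); return a,b
E
python3 - <<'E'
from h import *
mont('m1.png','m1')
E
```

```text
(no output)
```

View pics/m1.png

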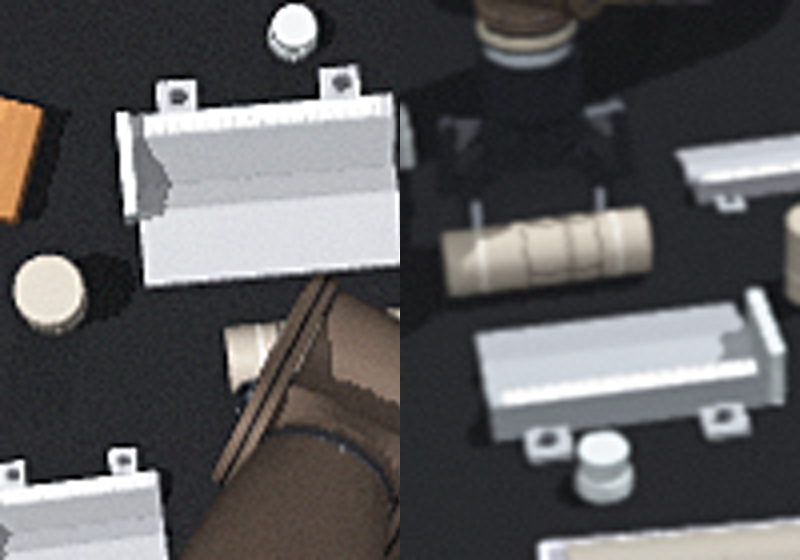

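The left (top-view) half shows the core moved towards the ramp, partly hidden by the arm. The right half shows both fingers on it and its ends at scene px (226.8,216) and (277.5,209).

Run:
```python
from h import *
b=load('m1s')
for n,c,pl,pr in (('start',load('scene0'),(170+214/4,170+133/4),(170+413/4,170+110/4)),('now',b,(226.5,216.25),(277.5,209.3))):
    W=[onz(c,*p,.024) for p in (pl,pr)]; e=W[1]-W[0]; C=(W[0]+W[1])/2
    print(n,np.linalg.norm(e).round(3),'cradle xy',((C-O)@ex).round(4),((C-O)@ey).round(4),'yaw rel',np.degrees(np.arctan2(-e[0],e[1]))-3.42)
```

```text
start 0.156 cradle xy -0.201 -0.0362 yaw rel 1.0644340114323372
now 0.155 cradle xy -0.1326 -0.0333 yaw rel 2.6524762439397467
```

Call:
drive_tool --pt "0 0 0.5 0 1" --pt "0 0 0.5 0 1" --pt "0 0 0.5 0 1" --pt "0 0 0.5 0 1" --pt "0 0 0.5 0 1" --pt "0 0 0.5 0 1" --pt "0 0 0.5 0 1" --pt "0 0 0.5 0 1" --pt "0 0 0.4 0 1" --pt "0 0 0.4 0 1"

```text
time: 6.1
eef_pos: [0.5385, -0.1468, 0.0043]
tcp_rot: [-0.022, 0.707, 0.022, 0.707]
contact_force: [-0.9, 0.2, 0.6]
opening: 0.998
```

Call:
drive_tool --pt "0 0 0.4 0 1" --pt "0 0 0.4 0 1" --pt "-0.1 0 0.4 0 1" --pt "-0.1 0 0.4 0 1" --pt "-0.1 0 0.4 0 1" --pt "-0.1 0 0.4 0 1" --pt "-0.1 0 0.4 0 1" --pt "-0.1 0 0.4 0 1" --pt "-0.1 0 0.4 0 1" --pt "-0.1 0 0.4 0 1"

```text
time: 7.1
eef_pos: [0.5783, -0.1444, 0.0125]
tcp_rot: [-0.022, 0.707, 0.021, 0.707]
contact_force: [-4.7, -0.7, 3.0]
opening: 0.995
```

Run:
```python
from h import *
st(); mont('m2.png','m2')
```

```text
t 7.1 tcp [ 0.5783 -0.1444  0.0125] cradle -0.0856 -0.0366 tool y yaw 93.5 F [-4.7 -0.7  3. ] op 0.99 tilt [-0. -0. -1.]
```

View pics/m2.png

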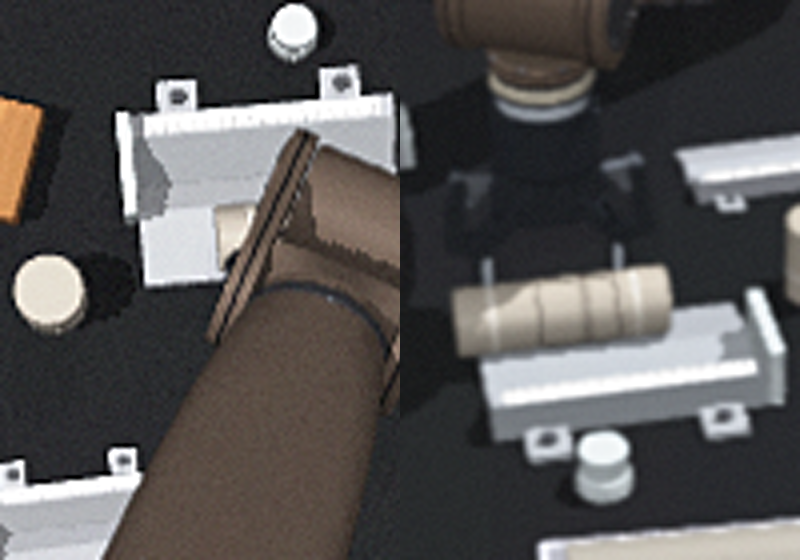

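The core is halfway up the ramp, parallel to the cradle, with a force of about 5 N. I'll carry on slowly over the lip.

Call:
drive_tool --pt "-0.1 0 0.4 0 1" --pt "-0.1 0 0.4 0 1" --pt "-0.1 0 0.3 0 1" --pt "0 0 0.3 0 1" --pt "0 0 0.3 0 1" --pt "0 0 0.3 0 1" --pt "0 0 0.3 0 1" --pt "0 0 0.3 0 1" --pt "0 0 0.3 0 1" --pt "0 0 0.2 0 1"

```text
time: 8.2
eef_pos: [0.6101, -0.1426, 0.0156]
tcp_rot: [-0.022, 0.706, 0.021, 0.708]
contact_force: [-0.9, 0.1, -1.1]
opening: 1.002
```

Call:
drive_tool --pt "0 0 0.2 0 1" --pt "0 0 0.2 0 1" --pt "0 0 0 0 1" --pt "0 0 0 0 1" --pt "0 0 0 0 1"

```text
time: 8.7
eef_pos: [0.6128, -0.1422, 0.0153]
tcp_rot: [-0.021, 0.707, 0.022, 0.707]
contact_force: [-1.0, 0.1, 1.0]
opening: 1.002
```

Run:
```python
from h import *
st(); mont('m3.png','m3')
```

```text
t 8.7 tcp [ 0.6128 -0.1422  0.0153] cradle -0.051 -0.0365 tool y yaw 93.5 F [-1.   0.1  1. ] op 1.00 tilt [-0.  0. -1.]
```

View pics/m3.png

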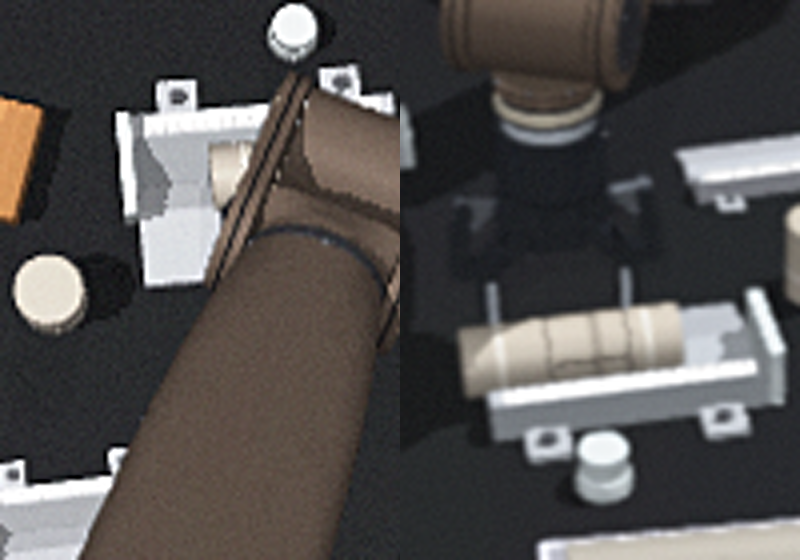

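The core has dropped into the V, overhanging the open end slightly, with a gap to the stop. I'll back off and go up, shutting the gripper on the way.

Call:
drive_tool --pt "0 0 -0.5 0 1" --pt "-1 0 -0.5 0 1" --pt "-3 0 0 0 1" --pt "-4 0 0 0 1" --pt "-3 -3 0 0 0" --pt "0 -4 0 0 0" --pt "0 -4 1 0 0" --pt "0 -3 1 0 0" --pt "0 0 1 0 0" --pt "0 0 0 0 0" --force 20

```text
time: 9.8
eef_pos: [0.6418, -0.2811, 0.1258]
tcp_rot: [-0.021, 0.707, 0.021, 0.707]
contact_force: [-0.7, -0.1, 0.2]
opening: 0.0
```

Run:
```python
from h import *
a,b=mont('m4.png','m4')
to(M(-.004,-.150,.12))
```

```text
t 9.9 tcp [ 0.641  -0.2796  0.1252] cradle -0.0311 -0.1753 tool y yaw 93.5 F [ 0.3 -0.4  0. ] op 0.00 tilt [-0.001  0.001 -1.   ]
shift tool cm [0.52 2.53 2.72]
```

View pics/m4.png

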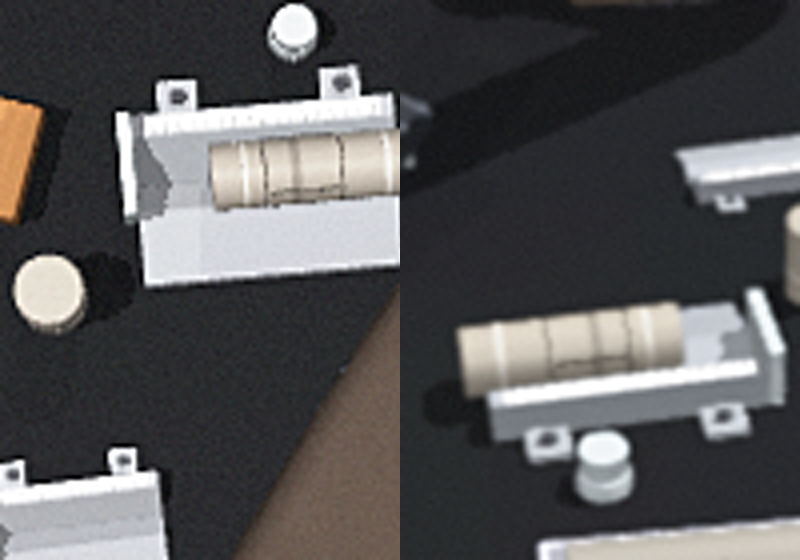

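The core lies in both flanks, clear of the arm. In the top view its end A is at crop (211,175). I'll measure both ends.

Run:
```python
from h import *
a=load('m4t')
P=onz(a,277.4,183.4,.030); print('end a cradle',(P-O)@ex,(P-O)@ey)
core(a,.03)
b=load('m4s')
for q in ((215+283/4,150+333/4),(215+59/4,150+360/4)):
    P=onz(b,*q,.03); print((P-O)@ex,(P-O)@ey)
```

```text
end a cradle -0.0023283201763640666 0.041385012740561264
core px [331.5 238.5] area 4184 L 0.416 D 0.168 cradle xy -0.1454 -0.1422 yaw-cradle 56.7
-0.008115995125519708 0.045474207765247514
-0.007089615429697889 -0.11114552903683413
```

Call:
drive_tool --pt "0 0 1.4 0 0" --pt "1 0 1.3 0 0" --pt "3 0 0 0 0" --pt "3 0 0 0 0" --pt "2 0 0 0 0" --pt "1.1 0 0 0 0" --pt "0 1 0 0 0" --pt "0 1 0 0 0" --pt "0 1 0 0 0" --pt "0 0 0 0 0"

```text
time: 10.9
eef_pos: [0.6674, -0.2476, 0.026]
tcp_rot: [-0.022, 0.706, 0.022, 0.707]
contact_force: [-0.3, 0.6, -0.5]
opening: -0.002
```

Run:
```python
from h import *
to(M(-.004,-.07,.024))
```

```text
t 10.9 tcp [ 0.6674 -0.2476  0.026 ] cradle -0.0029 -0.145 tool y yaw 93.6 F [-0.3  0.6 -0.5] op -0.00 tilt [ 0.002 -0.001 -1.   ]
shift tool cm [ 0.2   7.5  -0.09]
```

Now a gentle endways push, 3 cm/s at first and slower near the stop.

Call:
drive_tool --pt "0 0.3 0 0 0" --pt "0 0.3 0 0 0" --pt "0 0.3 0 0 0" --pt "0 0.3 0 0 0" --pt "0 0.3 0 0 0" --pt "0 0.3 0 0 0" --pt "0 0.3 0 0 0" --pt "0 0.3 0 0 0" --pt "0 0.3 0 0 0" --pt "0 0.3 0 0 0"

```text
time: 11.9
eef_pos: [0.6647, -0.2195, 0.0244]
tcp_rot: [-0.022, 0.707, 0.021, 0.707]
contact_force: [0.6, -1.5, -0.2]
opening: -0.001
```

Call:
drive_tool --pt "0 0.3 0 0 0" --pt "0 0.3 0 0 0" --pt "0 0.3 0 0 0" --pt "0 0.3 0 0 0" --pt "0 0.3 0 0 0" --pt "0 0.3 0 0 0" --pt "0 0.3 0 0 0" --pt "0 0 0 0 0"

```text
time: 12.7
eef_pos: [0.6634, -0.1975, 0.0243]
tcp_rot: [-0.021, 0.707, 0.022, 0.707]
contact_force: [0.3, -0.8, 0.1]
opening: 0.001
```

Run:
```python
from h import *
st(); mont('m5.png','m5')
```

```text
t 12.7 tcp [ 0.6634 -0.1975  0.0243] cradle -0.0038 -0.0948 tool y yaw 93.5 F [ 0.3 -0.8  0.1] op 0.00 tilt [-0.     0.001 -1.   ]
```

View pics/m5.png

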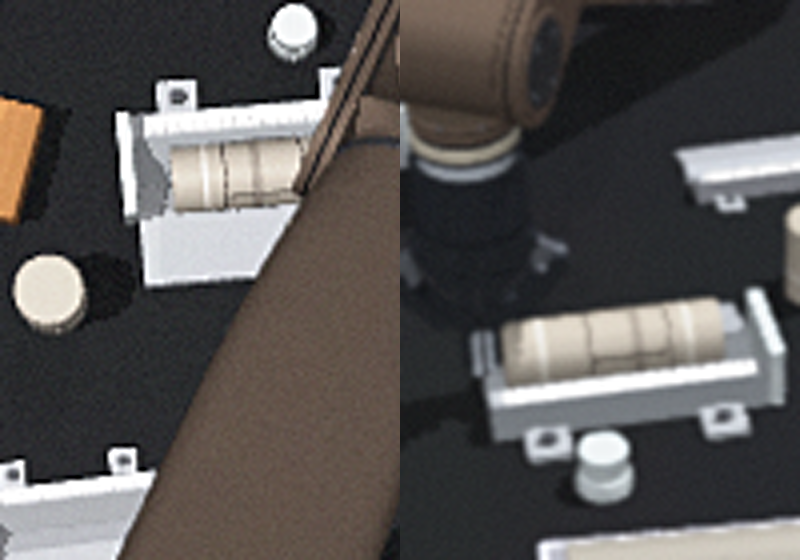

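The core is sliding: end A is at crop (172,177), which gives cradle y ≈ 0.070, so about 25 mm remain.

Call:
drive_tool --pt "0 0.3 0 0 0" --pt "0 0.3 0 0 0" --pt "0 0.3 0 0 0" --pt "0 0.3 0 0 0" --pt "0 0.2 0 0 0" --pt "0 0.2 0 0 0" --pt "0 0.1 0 0 0" --pt "0 0.1 0 0 0" --pt "0 0.1 0 0 0" --pt "0 0.1 0 0 0"

```text
time: 13.8
eef_pos: [0.6622, -0.1784, 0.0244]
tcp_rot: [-0.021, 0.707, 0.021, 0.707]
contact_force: [0.5, -2.5, -0.3]
opening: -0.003
```

Call:
drive_tool --pt "0 0.1 0 0 0" --pt "0 0.1 0 0 0" --pt "0 0.1 0 0 0"

```text
time: 14.1
eef_pos: [0.662, -0.1753, 0.0243]
tcp_rot: [-0.022, 0.707, 0.021, 0.707]
contact_force: [0.2, -2.2, 0.5]
opening: -0.001
```

Call:
drive_tool --pt "0 0.1 0 0 0" --pt "0 0.05 0 0 0"

```text
time: 14.3
eef_pos: [0.6619, -0.1737, 0.0243]
tcp_rot: [-0.022, 0.707, 0.022, 0.707]
contact_force: [0.3, -2.0, 0.3]
opening: 0.001
```

Call:
drive_tool --pt "0 0.05 0 0 0" --pt "0 0.05 0 0 0"

```text
time: 14.5
eef_pos: [0.6619, -0.1728, 0.0244]
tcp_rot: [-0.022, 0.707, 0.021, 0.707]
contact_force: [1.2, -1.9, 0.5]
opening: -0.001
```

Call:
drive_tool --pt "0 0.05 0 0 0" --pt "0 0.05 0 0 0"

```text
time: 14.7
eef_pos: [0.6618, -0.1718, 0.0243]
tcp_rot: [-0.022, 0.707, 0.021, 0.707]
contact_force: [0.1, -2.6, 0.7]
opening: -0.002
```

Still sliding at about 2 N, with no stop contact yet, so I'll continue in small steps.

Call:
drive_tool --pt "0 0.05 0 0 0" --pt "0 0.05 0 0 0"

```text
time: 14.9
eef_pos: [0.6618, -0.1714, 0.0244]
tcp_rot: [-0.022, 0.707, 0.021, 0.707]
contact_force: [-1.3, -5.6, -0.1]
opening: 0.002
```

Call:
drive_tool --pt "0 0.05 0 0 0" --pt "0 0.05 0 0 0"

```text
time: 15.1
eef_pos: [0.6618, -0.1714, 0.0244]
tcp_rot: [-0.023, 0.707, 0.021, 0.707]
contact_force: [-0.9, -7.6, -0.5]
opening: 0.002
```

Run:
```python
from h import *
st()
a=shot('top','t6.png'); b=shot('scene','s6.png')
A=cv2.resize(a['frame'][155:205,245:295,::-1],None,fx=8,fy=8,interpolation=cv2.INTER_CUBIC)
B=cv2.resize(b['frame'][210:260,265:315,::-1],None,fx=8,fy=8,interpolation=cv2.INTER_CUBIC)
cv2.imwrite('pics/m6.png',np.hstack([A,B]))
```

```text
t 15.1 tcp [ 0.6618 -0.1714  0.0244] cradle -0.0039 -0.0686 tool y yaw 93.5 F [-0.9 -7.6 -0.5] op 0.00 tilt [ 0.001 -0.003 -1.   ]
```

View pics/m6.png

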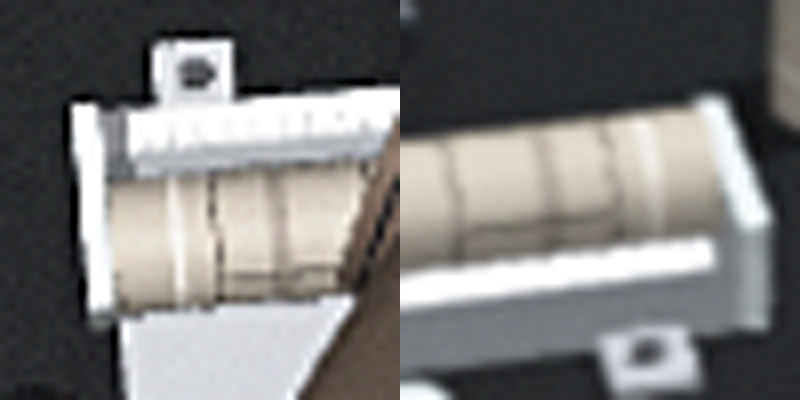

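Both views show end A flush against the stop plate (crop x≈105 and ≈710). The force rose to 7.6 N while the tool stopped moving. I'll back off straight and lift clear.

Call:
drive_tool --pt "0 -0.1 0 0 0" --pt "0 -0.3 0 0 0" --pt "0 -1 0 0 0" --pt "0 -3 0 0 0" --pt "0 -2 0 0 0" --pt "-3 0 0 0 0" --pt "-4 0 0 0 0" --pt "-4 -2 -2 0 0" --pt "-2 -3 -3 0 0" --pt "0 0 0 0 0"

```text
time: 16.2
eef_pos: [0.6187, -0.2918, 0.1599]
tcp_rot: [-0.022, 0.705, 0.018, 0.709]
contact_force: [0.2, 0.7, -0.5]
opening: -0.002
```

Call:
drive_tool --pt "0 -3 -3 0 0" --pt "0 -3 -3 0 0" --pt "0 -2 -2 0 0" --pt "0 0 0 0 0" --pt "0 0 0 0 0"

```text
time: 16.7
eef_pos: [0.5435, -0.3714, 0.1536]
tcp_rot: [-0.02, 0.707, 0.021, 0.707]
contact_force: [0.1, 0.3, -0.1]
opening: -0.0
```

Run:
```python
from h import *
st(); a=shot('top','t7.png'); b=shot('scene','s7.png')
A=cv2.resize(a['frame'][130:270,200:420,::-1],None,fx=3.6,fy=3.6,interpolation=cv2.INTER_CUBIC)
cv2.imwrite('pics/m7.png',A[:600])
# bystanders moved? compare start/end images around each (clear of arm/shadow)
for n,s0,s1 in (('top',load('top0'),a),('scene',load('scene0'),b)):
    d=cv2.absdiff(s0['frame'],s1['frame']).max(2)>60
    for nm,P in dict(stub=[.574,.055,.03],jar=[.537,-.328,.04],loupe=[.755,-.123,.016],box=[.676,.105,.016],brush=[.645,-.389,.01],reagent=[.471,.434,.06],dish=[.54,-.493,.01]).items():
        u,v=proj(s0,P)[0].astype(int); print(n,nm,(u,v),d[v-14:v+15,u-14:u+15].sum())
```

```text
t 16.7 tcp [ 0.5435 -0.3714  0.1536] cradle -0.1339 -0.2612 tool y yaw 93.4 F [ 0.1  0.3 -0.1] op -0.00 tilt [-0.     0.002 -1.   ]
top stub (np.int64(236), np.int64(212)) 0
top jar (np.int64(372), np.int64(222)) 65
top loupe (np.int64(297), np.int64(151)) 0
top box (np.int64(219), np.int64(178)) 0
top brush (np.int64(389), np.int64(186)) 17
top reagent (np.int64(98), np.int64(250)) 0
top dish (np.int64(427), np.int64(222)) 773
scene stub (np.int64(320), np.int64(214)) 0
scene jar (np.int64(189), np.int64(214)) 0
scene loupe (np.int64(265), np.int64(263)) 0
scene box (np.int64(344), np.int64(238)) 0
scene brush (np.int64(166), np.int64(247)) 0
scene reagent (np.int64(432), np.int64(179)) 0
scene dish (np.int64(133), np.int64(227)) 0
```

View pics/m7.png

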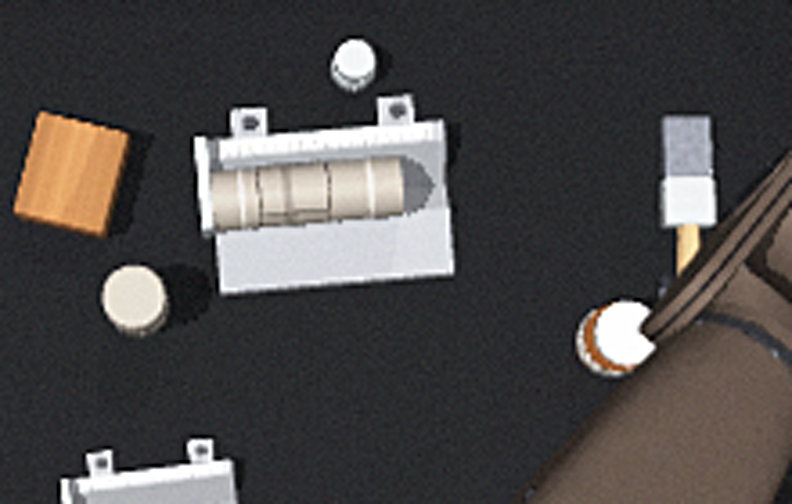

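The core lies in the V with end A flush at the stop (crop (212,200)), nothing touches it, and the bystanders are unmoved. Handing in.

```bash
python3 -c "
from h import *
print(sign_off())"
```

```text
the job is handed in; nothing more can be done
None
```

The core is in the large cradle's V with its +y end against the end stop. I handed the job in at about 16.7 s of the 51 s allowed; the hand-in gives no verdict.

- **Rolling:** I pushed the core by its side with two open fingertips, at no more than about 5 cm/s. It went up the ramp and dropped into the V without being lifted. The highest force I read was about 5 N.
- **Pushing endways:** With the gripper shut I slid it about 50 mm along the V. Sliding took about 2 N. At the stop the tool stopped advancing and the force rose to 7.6 N, so I backed straight off and lifted clear.
- **Last checks:** Just before backing off, close-ups from both cameras showed the end flush with the stop. After backing off, the top view still showed it home with the robot clear of everything.
- **Bystanders:** The scene camera showed no change at any of the seven. The top camera showed differences at the jar, brush and dish, where the arm was blocking the view.
- **Checks that failed or disagreed:** My automatic core finder failed whenever the arm was in the picture, so I measured those positions by hand from the images. The two cameras differed by about 4 mm on the core's position along the V. I therefore relied on the contact force to tell when it reached the stop.

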